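# Pack the two-layer cooling spares box

### The arm

A 6-joint arm with a two-finger parallel gripper is mounted at the origin on the work surface. World frame = base frame: x ahead of the robot, y to its left, z up, the work surface at z = 0. Lengths are in m, angles in rad, forces in N, time in s.
With the tool pointing down it reaches from about 0.35 to 0.85 m from the base axis. Payload 8.1 kg.
Tool frame: the origin (TCP) lies on the centre line of the jaws, within the pads' length; the fingertips stand 19 mm ahead of it and the grasp point (between the pads) is the TCP; z points along the fingers, y is the line along which they close (so a half turn about z gives the same grasp; the last joint's range is limited). The gripper opens to 93 mm and grips with 3 to 60 N. Pads are 15 mm wide; open, the fingers measure 128 mm over their backs; the gripper's body (75 mm by 188 mm) begins 65 mm behind the grasp point.
Start: joints at [1.055, 0.13, 1.488, -0, 1.523, -0.085], TCP at [0.251, 0.545, 0.238] pointing down, gripper open.
Joint ranges: [-2.96, 2.96], [-0.89, 2.26], [0.02, 2.5], [-1.34, 4.48], [0, 2.73], [-2.66, 2.66]. Speed limits (rad/s): [2.39, 2.39, 2.79, 3.14, 3.14, 3.14].

### API

Orientations are given as a 3x3 rotation matrix whose columns are the frame's x, y, z axes.
In Python, from plant import robot, eyes, job, find_in, regions_of, mark_of gives the robot as it stands.
- The arm moves only by the tool carry_out, never from a script. Its argument "deltas" is a list of rows, each a list of 7 numbers: the turn, a rotation vector about the tool's x, y, z in rad, then the shift along the tool's x, y, z in m, then the opening, from 0 (shut) to 1 (fully open). A call has 1 to 10 rows; each row is the pose to reach, as a shift and turn from the pose commanded when the call began, along the tool's axes at that moment; what a row does not reach only later rows make up. A row lasts 1/8 s, in which the tool goes at most 62.5 mm and 10.7 degrees, less where a joint would pass 70% of its speed; a pose out of reach is approached as far as the arm can. A call with a gripper value outside its range is refused whole. The fingers move at their own pace and stop on an object; the grip force is fixed at half the most. Time passes only in rows, so rows that repeat a pose let the fingers close. It gives the time, the measured TCP pose, the force, the opening and the grip force at its end, in the units of the state.
- robot.state(): the state, without advancing time (a new reading comes with each control period).
- eyes.grab_frame(name): name is "scene" or "top" or "wrist"; returns the picture (400x640x3 uint8, red, green, blue); there is no depth.
- eyes.camera_model(name): a dict with "mtx" (3x3 intrinsics, pixels), "distortion" ([k1, k2, p1, p2, k3] as OpenCV has them; the pictures are not rectified), "R" (3x3) and "t" (3): a world point X has camera coordinates R X + t; the wrist camera has in their place "T_tool_cam" (4x4, takes a point from camera to tool coordinates, whose origin is the TCP and whose axes are the flange's). Camera axes: x right, y down, z forward; pixel columns grow to the right and rows downward; lengths in m; the calibration is good to about 2 mm. A picture is of the moment at which its call begins: read the wrist's pose just before it. camera_model takes no time and is no camera call.
- job.hand_in(): hands the job in; it is judged then, once.
Trained networks look in the newest picture that a camera, given by its name, has taken for a name from the list of things; names that differ only in an ending like _2 or _b are one class to them, and where a whole thing is asked for, a point or a joint stands for the part that bears it (a point fixed in the world has none). Each returns a list of dicts, best first, with "p" (0 to 1); they miss things now and then, are a little off and sometimes report something else, mostly with a low value. They report only what shows in the picture. A call takes as long as a camera call. They do not tell look-alikes from the thing itself.
- find_in(camera, target): "position" ([x, y, z] in m, in the coordinates of the camera as it stood for that picture, good to about 4 mm: the middle of the surface that is visible of it).
- regions_of(camera, target): "region" (400x640 bool, what is visible of it).
- mark_of(camera, target): "position" ([x, y, z] in m, in the coordinates of the camera as it stood for that picture, good to about 4 mm: a listed point, or the origin of a listed thing).
The state is a dict: "t": time; "joints": joint angles; "joint_vel": joint speeds; "tau": joint torques, N m; "ee_pos": TCP position; "tool_rot": TCP orientation; "force": force on the tool from outside, world axes, zero at the start; "moment": the same for the moment, N m; "gripper_width": finger opening in m; "finger_force": force on a finger pad.
Only numpy, scipy, OpenCV 4.12 (cv2) and the standard library are available. Lean on these libraries where they do the work, as an engineer would, in place of code of your own. Each camera call takes 0.05 s, during which the arm holds its last target. There are 200 camera calls.

### The job

Pack the blue cooling-spares box in two layers. First lay the loose silver heat sink flat in the box's empty bottom cavity; then fit the orange divider tray level in the box, down on its ledges, above the two heat sinks; last, lay the small black fan with yellow blades flat in the tray's empty compartment.

Things in the scene. Friction and masses are not known exactly. Their poses are not given: they have to be found in the camera images.
- kit_box: Fixed open blue box, 134 (x) x 216 (y) x 70 mm high; origin: centre of underside, z up. Walls, floor 4 mm. Grey centre wall (y -3 to 3 mm) and 26 mm wide grey ledges along the short ends, tops 40 mm above the underside, leave two cavities 126 (x) x 75 (y) mm, centred at y = +40.5 (empty) and -40.5 mm (holds a silver heat sink). The divider rests on ledges and centre wall, 9 mm play all round.
- sink_center (a point): Loose silver finned heat sink, 50 x 50 x 30 mm high, about 130 g, on the bench, fins up. The point is its centre, 15 mm above its underside, z up. Any two opposite sides can be gripped; a quarter turn does not matter. One like it is already in the box; the copper-coloured one is not wanted.
- divider_handle (a point): Orange tray 108 (x) x 190 (y) mm, 160 g: 6 mm plate, rim 6 mm higher, upright black handle at its centre 12 (x) x 32 (y) mm, 6 to 42 mm above the underside. The point is on the handle's axis, 28 mm above the underside; z up. White tub, red lid (44 mm wide, 19 high) fixed at y = -54 mm; empty compartment 100 (x) x 75 (y) mm centred at y = +54 mm. Goes in the box either way round.
- fan_center (a point): Small square fan, black frame, yellow blades, 50 x 50 x 20 mm high, about 50 g, lying flat on the bench. The point is its centre, 10 mm above its underside, z up. Any two opposite sides can be gripped; a quarter turn does not matter. The grey fan with white blades is not wanted.
Things that resemble listed ones, but are neither listed nor needed, are in the scene too. What is shaped like the part that bears divider_handle but pink is not meant. What is shaped like the part that bears sink_center but purple is not meant.

How it is judged:
By the outcome, as a careful person would: the job done as asked, in the order asked, and still so for the second after the job is handed in, with the robot touching nothing.
It also fails if it takes over 72 s, if anything falls off the work surface, if the arm or the gripper's body presses on something with over 40 N, if the wrist force passes 120 N, or if a joint passes its speed limit or range.

## Working session

There is one attempt and no reset: what is moved stays moved. The work goes in short steps, Python scripts to look and compute and a tool call to move; the robot and the scene stay as the last step left them, time stands still between calls to the robot, and variables do not carry over. Pictures are saved under pics/ and viewed, at most 10 in all, crops included, and the job is handed in when it is done.

Besides the shell and the picture viewer there is one more tool, called after "Call:" in YAML: its name, and indented under it one key for each argument. carry_out: Moves the arm, as the interface text tells. Its arguments: {"type":"object","properties":{"deltas":{"type":"array","items":{"type":"array","items":{"type":"number"}}}},"required":["deltas"]}

```bash
mkdir -p pics; ls
cat > h.py <<'E'
import numpy as np,cv2
from plant import robot,eyes,job,find_in,regions_of,mark_of
def w(cam,p,st=None):
    m=eyes.camera_model(cam);p=np.array(p)
    if cam=='wrist':
        T=m['T_tool_cam'];q=np.array(T)@np.append(p,1);return np.array(st['tool_rot'])@q[:3]+st['ee_pos']
    return np.array(m['R']).T@(p-np.array(m['t']))
def px(cam,X):
    m=eyes.camera_model(cam);r=cv2.Rodrigues(np.array(m['R']))[0]
    return cv2.projectPoints(np.array([X],float),r,np.array(m['t'],float),np.array(m['mtx']),np.array(m['distortion']))[0].ravel()
def plane(cam,uv,z,st=None):
    m=eyes.camera_model(cam)
    n=cv2.undistortPoints(np.array(uv,float).reshape(-1,1,2),np.array(m['mtx']),np.array(m['distortion'])).reshape(-1,2)
    d=np.c_[n,np.ones(len(n))]
    if cam=='wrist':
        T=np.array(m['T_tool_cam']);R=np.array(st['tool_rot'])@T[:3,:3];c=np.array(st['tool_rot'])@T[:3,3]+st['ee_pos']
    else: R=np.array(m['R']).T;c=-R@np.array(m['t'])
    D=d@R.T;return c+D*((z-c[2])/D[:,2])[:,None]
def rect(cam,reg,z,st=None):
    # min-area rectangle of region projected on plane z
    c=max(cv2.findContours(reg.astype(np.uint8),0,1)[0],key=cv2.contourArea).reshape(-1,2)
    P=plane(cam,c,z,st)[:,:2];return cv2.minAreaRect((P*1000).astype(np.float32))
def save(n,im):cv2.imwrite('pics/'+n,im[:,:,::-1])
E
python3 - <<'E'
from h import *
np.set_printoptions(precision=4,suppress=True)
ims=[]
for c in('scene','top'):
    im=eyes.grab_frame(c);save(c+'0.png',im)
    for t in('kit_box','sink_center','divider_handle','fan_center'):
        for r in mark_of(c,t):
            X=w(c,r['position']);print(c,t,round(r['p'],2),X,px(c,X).round())
        if c=='top':
            for r in regions_of(c,t): 
                z={'kit_box':.07,'sink_center':.03,'divider_handle':.012,'fan_center':.02}[t]
                print('  reg',round(r['p'],2),r['region'].sum(),rect(c,r['region'],z))
s=robot.state();print(s['t'],s['ee_pos'],s['tool_rot'],s['force'])
E
```

```text
pics
scene kit_box 0.8 [0.5968 0.0491 0.0007] [377. 255.]
scene sink_center 0.86 [ 0.4215 -0.2391  0.0165] [251. 265.]
scene sink_center 0.75 [ 0.4281 -0.1315  0.0163] [286. 244.]
scene divider_handle 0.96 [0.4406 0.3026 0.0336] [405. 167.]
scene divider_handle 0.72 [0.2388 0.3914 0.0284] [381. 119.]
scene fan_center 0.61 [ 0.5894 -0.2517  0.01  ] [284. 319.]
scene fan_center 0.16 [0.5933 0.0483 0.0021] [376. 254.]
top kit_box 0.77 [ 0.5934  0.0486 -0.0001] [295. 138.]
top kit_box 0.37 [ 0.4328 -0.2379  0.0179] [409. 197.]
  reg 0.6 4700 ((592.6566772460938, 49.96765899658203), (216.07308959960938, 143.8492431640625), 78.12250518798828)
top sink_center 0.56 [ 0.4261 -0.135   0.0144] [369. 201.]
  reg 0.95 429 ((428.5039978027344, -133.75241088867188), (50.84134292602539, 53.398338317871094), 47.506134033203125)
  reg 0.67 441 ((428.2032470703125, -236.62307739257812), (53.53242111206055, 52.476619720458984), 80.69226837158203)
top divider_handle 0.97 [0.2409 0.3929 0.0294] [159. 279.]
top divider_handle 0.58 [0.4416 0.3042 0.0287] [193. 198.]
  reg 0.69 3312 ((445.18487548828125, 304.9945373535156), (113.6895980834961, 196.14527893066406), 6.4793009757995605)
  reg 0.57 3218 ((239.72874450683594, 390.1309509277344), (110.78931427001953, 194.43008422851562), 13.410812377929688)
top fan_center 0.57 [ 0.5976 -0.2503  0.0104] [411. 133.]
  reg 0.7 427 ((589.2138671875, -251.20065307617188), (52.672306060791016, 55.464073181152344), 76.66719055175781)
0.7 [0.2505 0.5452 0.2377] [[-0.9086  0.4176  0.    ]
 [ 0.4176  0.9086  0.0001]
 [ 0.      0.0001 -1.    ]] [ 0.2449 -0.5907 -0.1021]
```

View pics/top0.png

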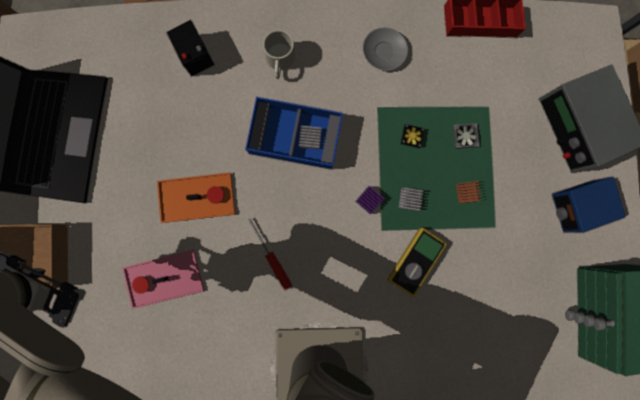

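View pics/scene0.png

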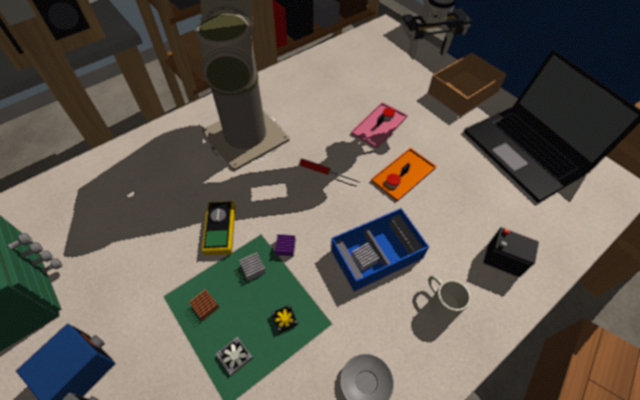

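```bash
cat >> h.py <<'E'
from scipy.spatial.transform import Rotation as Ro
def go(*wps):
    """print tool-axis deltas to reach (x,y,z,closing-axis yaw deg)"""
    s=robot.state();R=np.array(s['tool_rot']);p=np.array(s['ee_pos'])
    for x,y,z,a in wps:
        c=Ro.from_matrix(R).as_matrix();yd=np.array([np.cos(np.radians(a)),np.sin(np.radians(a)),0])
        if yd@R[:,1]<0: yd=-yd
        zd=np.array([0,0,-1.]);D=np.c_[np.cross(yd,zd),yd,zd]
        print('delta',np.r_[Ro.from_matrix(R.T@D).as_rotvec(),R.T@(np.array([x,y,z])-p)].round(4).tolist())
def st():
    s=robot.state();print('t',round(s['t'],2),'pos',np.round(s['ee_pos'],4),'yaw',round(np.degrees(np.arctan2(s['tool_rot'][1][1],s['tool_rot'][0][1])),2),'w',s['gripper_width'],'F',np.round(s['force'],1));return s
E
python3 - <<'E'
from h import *
im=cv2.imread('pics/top0.png')[120:215,345:490];cv2.imwrite('pics/c1.png',cv2.resize(im,None,fx=5,fy=5,interpolation=2))
print(np.round(eyes.camera_model('wrist')['T_tool_cam'],3).tolist())
go((.48,.2,.24,20),(.43,-.237,.22,-9.3))
E
```

```text
[[0.0, -0.955, -0.296, 0.083], [1.0, -0.0, 0.001, 0.002], [-0.001, -0.296, 0.955, -0.147], [0.0, 0.0, 0.0, 1.0]]
delta [0.0001, -0.0, 0.7909, -0.3526, -0.2178, -0.0023]
delta [0.0001, -0.0, 1.3023, -0.4897, -0.6358, 0.0176]
```

View pics/c1.png

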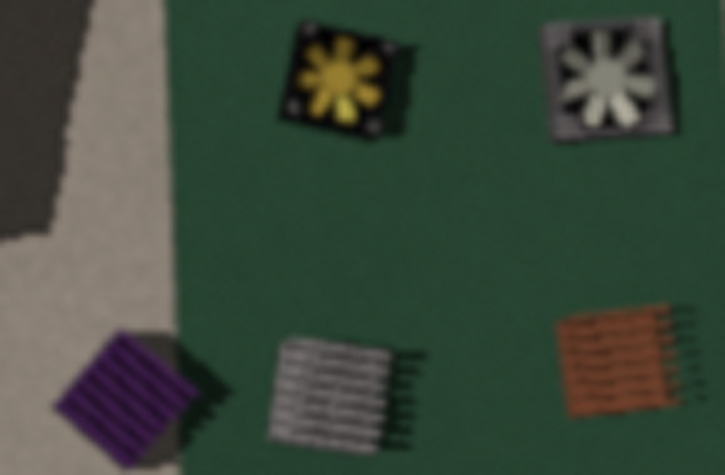

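Silver sink is at top-picture pixel (411,199), with look-alikes copper at (468,192) and purple at (370,200). The yellow fan is at (412,136), the grey fan at (466,136). The orange tray is at (197,197), the pink one at (164,279). I choose silver, yellow and orange.

Call:
carry_out:
  deltas:
    - [0, 0, 0.18, -0.06, -0.02, 0, 1]
    - [0, 0, 0.34, -0.12, -0.06, 0, 1]
    - [0, 0, 0.5, -0.18, -0.1, 0, 1]
    - [0, 0, 0.66, -0.24, -0.14, 0, 1]
    - [0, 0, 0.8, -0.29, -0.18, 0, 1]
    - [0, 0, 0.9, -0.34, -0.22, 0, 1]
    - [0, 0, 1.0, -0.37, -0.27, 0, 1]
    - [0, 0, 1.1, -0.39, -0.33, 0, 1]
    - [0, 0, 1.2, -0.41, -0.39, 0, 1]
    - [0, 0, 1.3, -0.43, -0.44, 0, 1]

```text
t: 1.95
ee_pos: [0.4583, -0.0176, 0.2379]
tool_rot: [[0.162, 0.987, 0.001], [0.987, -0.162, -0.0], [-0.0, 0.001, -1.0]]
force: [1.4, -0.5, -0.4]
gripper_width: 0.093
finger_force: 0.0
```

Run:
```python
from h import *
st();go((.43,-.237,.2,-9.3))
```

```text
t 1.95 pos [ 0.4583 -0.0176  0.2379] yaw -9.35 w 0.09302066260888758 F [ 1.4 -0.5 -0.4]
delta [0.0009, 0.0, -0.0008, -0.2211, 0.0077, 0.0379]
```

Call:
carry_out:
  deltas:
    - [0, 0, 0, -0.06, 0.002, 0.01, 1]
    - [0, 0, 0, -0.12, 0.004, 0.02, 1]
    - [0, 0, 0, -0.17, 0.006, 0.03, 1]
    - [0, 0, 0, -0.205, 0.008, 0.038, 1]
    - [0, 0, 0, -0.205, 0.008, 0.038, 1]
    - [0, 0, 0, -0.205, 0.008, 0.038, 1]

```text
t: 2.7
ee_pos: [0.4339, -0.2189, 0.1998]
tool_rot: [[0.16, 0.987, 0.0], [0.987, -0.16, 0.0], [0.0, 0.0, -1.0]]
force: [-0.0, 0.3, 0.2]
gripper_width: 0.0929
finger_force: 0.0
```

Run:
```python
from h import *
s=st();im=eyes.grab_frame('wrist');save('w1.png',im)
for r in mark_of('wrist','sink_center'): print(r['p'],w('wrist',r['position'],s))
for r in regions_of('wrist','sink_center'): print(r['p'],r['region'].sum(),rect('wrist',r['region'],.03,s), np.array(im)[r['region']].mean(0))
```

```text
t 2.7 pos [ 0.4339 -0.2189  0.1998] yaw -9.19 w 0.09292935122189862 F [-0.   0.3  0.2]
0.7 [ 0.43013633 -0.24035017  0.00836968]
0.68 [ 0.42823802 -0.13055558  0.00818187]
0.95 2611 ((428.22900390625, -132.93849182128906), (48.844146728515625, 49.96125793457031), 47.88131332397461) [ 98.08770586  67.4695519  108.77211796]
0.76 2248 ((427.8734130859375, -233.58087158203125), (56.145111083984375, 50.126644134521484), 79.88480377197266) [138.58051601 137.73532028 134.41992883]
```

View pics/w1.png

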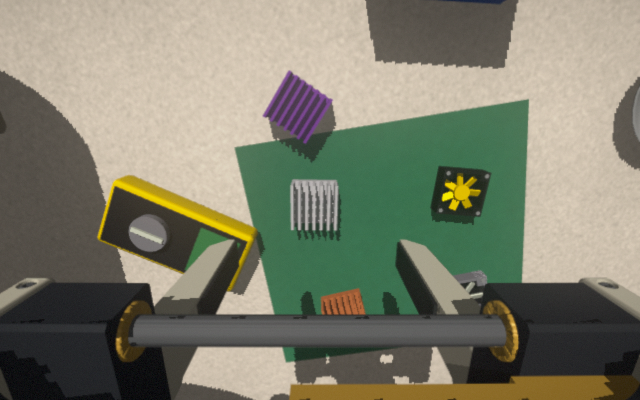

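Silver sink is at pixel (315,205), with the purple one above it, the copper one below, and the meter close to the left finger. I'll descend with the gripper partly open.

Run:
```python
from h import *
go((.428,-.237,.024,-9.7))
print(plane('top',[(428,228),(446,240),(390,268)],.03))
```

```text
delta [0.0007, 0.0001, 0.0108, -0.0194, -0.0034, 0.1761]
[[ 0.35412029 -0.27961686  0.03      ]
 [ 0.32303067 -0.32442623  0.03      ]
 [ 0.25783096 -0.18123059  0.03      ]]
```

Call:
carry_out:
  deltas:
    - [0, 0, 0.01, -0.019, -0.003, 0.05, 0.8]
    - [0, 0, 0.01, -0.019, -0.003, 0.1, 0.8]
    - [0, 0, 0.01, -0.019, -0.003, 0.14, 0.8]
    - [0, 0, 0.01, -0.019, -0.003, 0.165, 0.8]
    - [0, 0, 0.01, -0.019, -0.003, 0.176, 0.8]
    - [0, 0, 0.01, -0.019, -0.003, 0.176, 0.8]
    - [0, 0, 0.01, -0.019, -0.003, 0.176, 0.3]
    - [0, 0, 0.01, -0.019, -0.003, 0.176, 0.3]
    - [0, 0, 0.01, -0.019, -0.003, 0.176, 0.3]
    - [0, 0, 0.01, -0.019, -0.003, 0.176, 0.3]

```text
t: 4.1
ee_pos: [0.4284, -0.238, 0.0245]
tool_rot: [[0.169, 0.986, 0.001], [0.986, -0.169, -0.001], [-0.001, 0.001, -1.0]]
force: [-0.6, 0.2, 7.0]
gripper_width: 0.0499
finger_force: 30.0
```

Call:
carry_out:
  deltas:
    - [0, 0, 0, 0, 0, 0, 0.3]
    - [0, 0, 0, 0, 0, -0.03, 0.3]
    - [0, 0, 0, 0, 0, -0.08, 0.3]
    - [0, 0, 0, 0, 0, -0.14, 0.3]
    - [0, 0, 0, 0, 0, -0.18, 0.3]

```text
t: 4.72
ee_pos: [0.4283, -0.2379, 0.2066]
tool_rot: [[0.169, 0.986, 0.002], [0.986, -0.169, -0.002], [-0.001, 0.002, -1.0]]
force: [0.5, 0.7, -1.4]
gripper_width: 0.0502
finger_force: 30.0
```

Run:
```python
from h import *
st();go((.5945,-.04,.21,-11.9))
```

```text
t 4.72 pos [ 0.4283 -0.2379  0.2066] yaw -9.74 w 0.05015624300520689 F [ 0.5  0.7 -1.4]
delta [0.0025, 0.0011, 0.0376, 0.2232, 0.1303, -0.0033]
```

Call:
carry_out:
  deltas:
    - [0, 0, 0.01, 0.05, 0.02, -0.02, 0.3]
    - [0, 0, 0.02, 0.1, 0.05, -0.05, 0.3]
    - [0, 0, 0.03, 0.15, 0.08, -0.08, 0.3]
    - [0, 0, 0.038, 0.2, 0.11, -0.1, 0.3]
    - [0, 0, 0.038, 0.235, 0.125, -0.11, 0.3]
    - [0, 0, 0.038, 0.255, 0.125, -0.11, 0.3]
    - [0, 0, 0.038, 0.26, 0.125, -0.11, 0.3]
    - [0, 0, 0.038, 0.26, 0.125, -0.11, 0.3]

```text
t: 5.72
ee_pos: [0.5942, -0.0032, 0.3128]
tool_rot: [[0.207, 0.978, -0.002], [0.978, -0.207, -0.0], [-0.001, -0.001, -1.0]]
force: [-0.7, -0.2, -0.7]
gripper_width: 0.0499
finger_force: 30.0
```

Run:
```python
from h import *
s=st();im=eyes.grab_frame('wrist');save('w2.png',im)
for r in mark_of('wrist','kit_box'): print(r['p'],w('wrist',r['position'],s))
for r in regions_of('wrist','kit_box'): print(r['p'],r['region'].sum(),rect('wrist',r['region'],.07,s))
```

```text
t 5.72 pos [ 0.5942 -0.0032  0.3128] yaw -11.94 w 0.04988917370485288 F [-0.7 -0.2 -0.7]
0.57 [ 0.59674371  0.04581598 -0.00261331]
0.89 18046 ((596.4509887695312, 51.767425537109375), (214.44287109375, 134.47125244140625), 78.1678695678711)
```

View pics/w2.png

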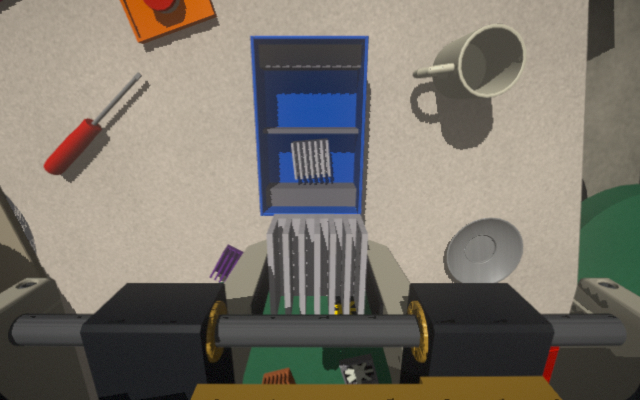

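Box interior is seen clear: the empty cavity is at pixel (318,105) and the occupied one at (311,160).

Run:
```python
from h import *
go((.605,.0914,.14,-11.83),(.605,.0914,.030,-11.83))
```

```text
delta [-0.0004, 0.0004, -0.0031, 0.0953, -0.0095, 0.1734]
delta [-0.0004, 0.0004, -0.0031, 0.0954, -0.0094, 0.2834]
```

Call:
carry_out:
  deltas:
    - [0, 0, -0.003, 0.05, -0.005, 0.02, 0.3]
    - [0, 0, -0.003, 0.085, -0.009, 0.06, 0.3]
    - [0, 0, -0.003, 0.095, -0.009, 0.11, 0.3]
    - [0, 0, -0.003, 0.095, -0.009, 0.15, 0.3]
    - [0, 0, -0.003, 0.095, -0.009, 0.17, 0.3]
    - [0, 0, -0.003, 0.095, -0.009, 0.17, 0.3]
    - [0, 0, -0.003, 0.095, -0.009, 0.17, 0.3]

```text
t: 6.75
ee_pos: [0.6073, 0.0919, 0.146]
tool_rot: [[0.204, 0.979, 0.003], [0.979, -0.204, 0.0], [0.001, 0.003, -1.0]]
force: [0.1, 0.4, -1.7]
gripper_width: 0.0499
finger_force: 30.0
```

Run:
```python
from h import *
st();go((.605,.0914,.030,-11.83))
```

```text
t 6.75 pos [0.6073 0.0919 0.146 ] yaw -11.79 w 0.04991199197775665 F [ 0.1  0.4 -1.7]
delta [0.0032, -0.0009, 0.0007, -0.0011, -0.0025, 0.116]
```

Call:
carry_out:
  deltas:
    - [0, 0, 0, -0.001, -0.002, 0.04, 0.3]
    - [0, 0, 0, -0.001, -0.002, 0.075, 0.3]
    - [0, 0, 0, -0.001, -0.002, 0.1, 0.3]
    - [0, 0, 0, -0.001, -0.002, 0.112, 0.3]
    - [0, 0, 0, -0.001, -0.002, 0.116, 0.3]
    - [0, 0, 0, -0.001, -0.002, 0.116, 0.3]

```text
t: 7.5
ee_pos: [0.605, 0.0918, 0.0293]
tool_rot: [[0.204, 0.979, 0.002], [0.979, -0.204, 0.0], [0.001, 0.002, -1.0]]
force: [-0.5, 1.1, -1.7]
gripper_width: 0.0496
finger_force: 30.0
```

Run:
```python
from h import *
st()
```

```text
t 7.5 pos [0.605  0.0918 0.0293] yaw -11.75 w 0.049579685670304886 F [-0.5  1.1 -1.7]
```

Call:
carry_out:
  deltas:
    - [0, 0, 0, 0, 0, 0, 0.72]
    - [0, 0, 0, 0, 0, 0, 0.72]
    - [0, 0, 0, 0, 0, 0, 0.72]
    - [0, 0, 0, 0, 0, -0.03, 0.72]
    - [0, 0, 0, 0, 0, -0.08, 0.72]
    - [0, 0, 0, 0, 0, -0.14, 0.72]
    - [0, 0, 0, 0, 0, -0.2, 0.72]
    - [0, 0, 0, 0, 0, -0.25, 0.72]

```text
t: 8.5
ee_pos: [0.6039, 0.0918, 0.2807]
tool_rot: [[0.204, 0.979, 0.002], [0.979, -0.204, 0.0], [0.001, 0.002, -1.0]]
force: [0.7, 0.4, -0.4]
gripper_width: 0.067
finger_force: 0.0
```

Run:
```python
from h import *
s=st();im=eyes.grab_frame('wrist');save('w3.png',im)
go((.44,.26,.28,6.5))
```

```text
t 8.5 pos [0.6039 0.0918 0.2807] yaw -11.74 w 0.06700978823774614 F [ 0.7  0.4 -0.4]
delta [0.012, -0.0014, -0.3183, 0.1307, -0.1971, 0.007]
```

View pics/w3.png

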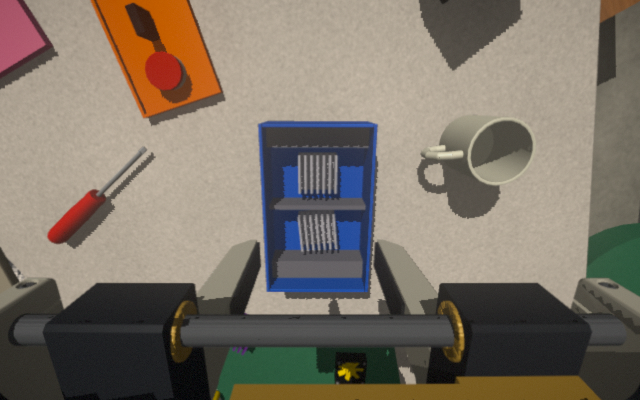

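The loose sink lies flat in the far cavity (318,174). Next is the tray.

Call:
carry_out:
  deltas:
    - [0, 0, -0.08, 0.03, -0.04, 0, 0.4]
    - [0, 0, -0.16, 0.06, -0.09, 0, 0.4]
    - [0, 0, -0.24, 0.09, -0.14, 0, 0.4]
    - [0, 0, -0.318, 0.12, -0.18, 0, 0.4]
    - [0, 0, -0.318, 0.131, -0.195, 0, 0.4]
    - [0, 0, -0.318, 0.131, -0.197, 0, 0.4]
    - [0, 0, -0.318, 0.131, -0.197, 0, 0.4]

```text
t: 9.43
ee_pos: [0.4382, 0.2593, 0.2776]
tool_rot: [[-0.111, 0.994, 0.0], [0.994, 0.111, -0.0], [-0.001, 0.0, -1.0]]
force: [0.2, 0.2, 0.3]
gripper_width: 0.0369
finger_force: 0.0
```

Run:
```python
from h import *
s=st();im=eyes.grab_frame('wrist');save('w4.png',im)
for r in mark_of('wrist','divider_handle'): print(r['p'],w('wrist',r['position'],s))
for r in regions_of('wrist','divider_handle'): print(r['p'],r['region'].sum(),rect('wrist',r['region'],.012,s),im[r['region']].mean(0).round())
```

```text
t 9.43 pos [0.4382 0.2593 0.2776] yaw 6.4 w 0.036896267959234195 F [0.2 0.2 0.3]
0.56 [0.23930308 0.39192438 0.02819868]
0.9 12482 ((443.98211669921875, 307.5263671875), (109.1778335571289, 190.8729248046875), 5.322005271911621) [169.  82.  21.]
0.57 11559 ((245.62710571289062, 374.4753723144531), (113.493896484375, 150.32225036621094), 13.740636825561523) [149.  78.  92.]
0.37 194 ((600.2391967773438, 113.3385238647461), (44.190521240234375, 17.038909912109375), 6.324828147888184) [63. 61. 62.]
```

View pics/w4.png

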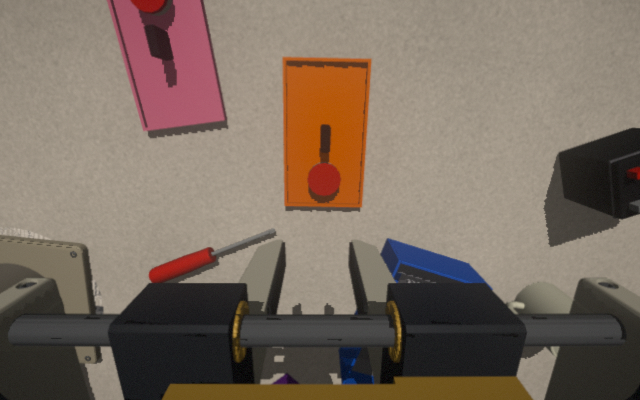

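Tray is at pixel (325,130): tub at the bench end nearest the box (324,180), handle at (325,137).

Run:
```python
from h import *
s=robot.state()
im=cv2.imread('pics/w4.png')[105:160,305:350].sum(2)<150
ys,xs=np.where(im);print(xs.min()+305,xs.max()+305,ys.min()+105,ys.max()+105)
P=plane('wrist',[(325,126)],.042,s);print(P, plane('wrist',[(325,150)],.006,s))
go((.444,.3075,.12,5.5),(.444,.3075,.030,5.5))
```

```text
320 329 125 159
[[0.44176319 0.32205984 0.042     ]] [[0.44659938 0.28903613 0.006     ]]
delta [-0.0002, 0.0004, 0.015, 0.0475, 0.011, 0.1574]
delta [-0.0002, 0.0004, 0.015, 0.0475, 0.011, 0.2474]
```

Call:
carry_out:
  deltas:
    - [0, 0, 0.015, 0.03, 0.008, 0.04, 0.45]
    - [0, 0, 0.015, 0.047, 0.01, 0.09, 0.45]
    - [0, 0, 0.015, 0.047, 0.01, 0.14, 0.45]
    - [0, 0, 0.015, 0.047, 0.01, 0.18, 0.45]
    - [0, 0, 0.015, 0.047, 0.01, 0.215, 0.45]
    - [0, 0, 0.015, 0.047, 0.01, 0.237, 0.45]
    - [0, 0, 0.015, 0.047, 0.01, 0.247, 0.45]
    - [0, 0, 0.015, 0.047, 0.01, 0.247, 0.45]
    - [0, 0, 0.015, 0.047, 0.01, 0.247, 0]

```text
t: 10.7
ee_pos: [0.4432, 0.3083, 0.0319]
tool_rot: [[-0.097, 0.995, 0.002], [0.995, 0.097, 0.001], [0.001, 0.002, -1.0]]
force: [0.1, -0.1, 0.1]
gripper_width: 0.0357
finger_force: 0.0
```

Call:
carry_out:
  deltas:
    - [0, 0, 0, 0, 0, 0, 0]
    - [0, 0, 0, 0, 0, 0, 0]
    - [0, 0, 0, 0, 0, 0, 0]
    - [0, 0, 0, 0, 0, -0.03, 0]
    - [0, 0, 0, 0, 0, -0.08, 0]
    - [0, 0, 0, 0, 0, -0.13, 0]
    - [0, 0, 0, 0, 0, -0.16, 0]
    - [0, 0, 0, 0, 0, -0.16, 0]

```text
t: 11.7
ee_pos: [0.4436, 0.3088, 0.1934]
tool_rot: [[-0.098, 0.995, 0.005], [0.995, 0.098, 0.003], [0.002, 0.005, -1.0]]
force: [0.3, -0.2, -2.5]
gripper_width: 0.0119
finger_force: 30.0
```

Run:
```python
from h import *
s=st();im=eyes.grab_frame('wrist')
for r in regions_of('wrist','divider_handle')[:2]: print(r['p'],r['region'].sum(),rect('wrist',r['region'],s['ee_pos'][2]-.018,s),im[r['region']].mean(0).round())
go((.5965,.0518,.19,-11.83))
```

```text
t 11.7 pos [0.4436 0.3088 0.1934] yaw 5.62 w 0.011870265646388252 F [ 0.3 -0.2 -2.5]
0.69 20591 ((338.89544677734375, 390.76611328125), (58.39683151245117, 90.5041732788086), 13.977079391479492) [154.  76.  90.]
0.64 37927 ((441.4442138671875, 336.33428955078125), (107.49287414550781, 132.28013610839844), 5.423915863037109) [172.  82.   9.]
delta [-0.0012, 0.0008, 0.3045, -0.2698, 0.1291, -0.0008]
```

Call:
carry_out:
  deltas:
    - [0, 0, 0.04, -0.03, 0.015, 0, 0]
    - [0, 0, 0.1, -0.08, 0.04, 0, 0]
    - [0, 0, 0.16, -0.13, 0.065, 0, 0]
    - [0, 0, 0.22, -0.18, 0.09, 0, 0]
    - [0, 0, 0.27, -0.225, 0.11, 0, 0]
    - [0, 0, 0.3, -0.255, 0.123, 0, 0]
    - [0, 0, 0.305, -0.269, 0.129, 0, 0]
    - [0, 0, 0.305, -0.27, 0.129, 0, 0]
    - [0, 0, 0.305, -0.27, 0.129, 0, 0]

```text
t: 12.92
ee_pos: [0.5961, 0.053, 0.1899]
tool_rot: [[0.204, 0.979, -0.001], [0.979, -0.204, 0.0], [0.0, -0.001, -1.0]]
force: [0.1, 0.2, -2.2]
gripper_width: 0.0119
finger_force: 30.0
```

Run:
```python
from h import *
s=st();im=eyes.grab_frame('wrist');save('w5.png',im)
go((.5965,.0515,.073,-11.83))
```

```text
t 12.93 pos [0.5961 0.053  0.1899] yaw -11.78 w 0.011878325633566993 F [ 0.1  0.2 -2.2]
delta [-0.0009, -0.0002, 0.0012, -0.0016, 0.0007, 0.1172]
```

View pics/w5.png

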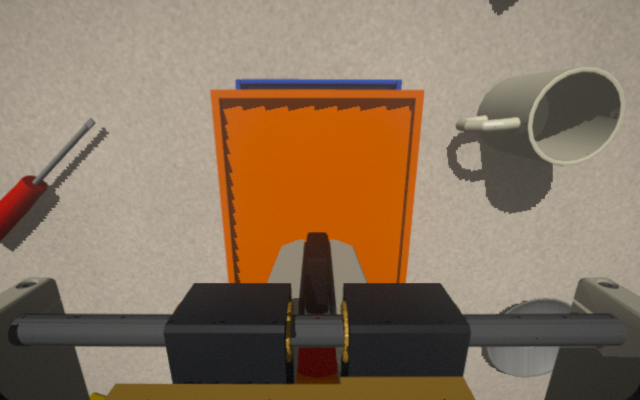

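The held tray is aligned with the box: tray edges at columns 212–423, box wall at 236–402, both centred near 318. Lowering now.

Call:
carry_out:
  deltas:
    - [0, 0, 0.001, -0.001, 0, 0.04, 0]
    - [0, 0, 0.001, -0.001, 0, 0.07, 0]
    - [0, 0, 0.001, -0.001, 0, 0.09, 0]
    - [0, 0, 0.001, -0.001, 0, 0.105, 0]
    - [0, 0, 0.001, -0.001, 0, 0.113, 0]
    - [0, 0, 0.001, -0.001, 0, 0.117, 0]
    - [0, 0, 0.001, -0.001, 0, 0.117, 0]

```text
t: 13.85
ee_pos: [0.5971, 0.0508, 0.0741]
tool_rot: [[0.207, 0.978, 0.001], [0.978, -0.207, -0.0], [0.0, 0.001, -1.0]]
force: [0.3, 0.0, -2.1]
gripper_width: 0.0119
finger_force: 30.0
```

Run:
```python
from h import *
s=st()
```

```text
t 13.85 pos [0.5971 0.0508 0.0741] yaw -11.92 w 0.011943497396319946 F [ 0.3  0.  -2.1]
```

Still hanging about 2 mm up; lower 2 mm, release and lift off.

Call:
carry_out:
  deltas:
    - [0, 0, 0, 0, 0, 0.002, 0]
    - [0, 0, 0, 0, 0, 0.002, 0]
    - [0, 0, 0, 0, 0, 0.002, 0.4]
    - [0, 0, 0, 0, 0, 0.002, 0.4]
    - [0, 0, 0, 0, 0, 0.002, 0.4]
    - [0, 0, 0, 0, 0, -0.03, 0.4]
    - [0, 0, 0, 0, 0, -0.08, 0.4]
    - [0, 0, 0, 0, 0, -0.14, 0.4]
    - [0, 0, 0, 0, 0, -0.18, 0.4]
    - [0, 0, 0, 0, 0, -0.2, 0.4]

```text
t: 15.1
ee_pos: [0.5977, 0.0509, 0.2768]
tool_rot: [[0.207, 0.978, 0.004], [0.978, -0.207, -0.0], [0.001, 0.004, -1.0]]
force: [0.0, -0.3, -0.0]
gripper_width: 0.0372
finger_force: 0.0
```

Run:
```python
from h import *
s=st()
go((.592,-.22,.22,-13.3))
```

```text
t 15.1 pos [0.5977 0.0509 0.2768] yaw -11.92 w 0.03718502147868847 F [ 0.  -0.3 -0. ]
delta [0.0042, -0.0009, 0.0241, -0.2663, 0.0501, 0.0568]
```

Call:
carry_out:
  deltas:
    - [0, 0, 0, -0.03, 0.005, -0.01, 0.8]
    - [0, 0, 0, -0.06, 0.01, -0.02, 0.8]
    - [0, 0, 0, -0.06, 0.01, -0.02, 0.8]
    - [0, 0, 0, -0.06, 0.01, -0.02, 0.8]

```text
t: 15.6
ee_pos: [0.5937, -0.0095, 0.2922]
tool_rot: [[0.207, 0.978, -0.002], [0.978, -0.207, 0.001], [0.0, -0.002, -1.0]]
force: [0.0, 1.3, -0.2]
gripper_width: 0.072
finger_force: 0.0
```

Run:
```python
from h import *
s=st();im=eyes.grab_frame('wrist');save('w6.png',im)
for r in regions_of('wrist','divider_handle')[:2]: print(r['p'],r['region'].sum(),rect('wrist',r['region'],.052,s),im[r['region']].mean(0).round())
for r in mark_of('wrist','divider_handle')[:2]: print(r['p'],w('wrist',r['position'],s))
go((.592,-.22,.2,-13.3))
```

```text
t 15.6 pos [ 0.5937 -0.0095  0.2922] yaw -11.94 w 0.0720025483987157 F [ 0.   1.3 -0.2]
0.57 14231 ((596.52490234375, 49.48095703125), (187.47975158691406, 108.75108337402344), 78.03376770019531) [181.  84.  13.]
0.69 [0.59864853 0.05130072 0.0681677 ]
delta [-0.0015, -0.0, 0.0251, -0.2069, 0.0417, 0.0926]
```

View pics/w6.png

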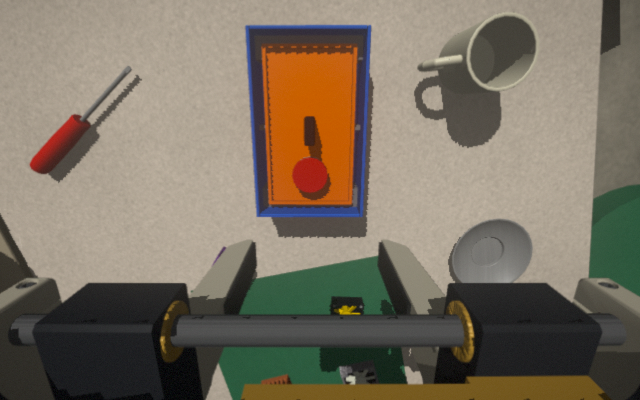

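The tray is seated level in the box: rim at (262–357, 46–206), and the size matches the ledge height. The empty compartment is at (310,80). Next is the fan.

Call:
carry_out:
  deltas:
    - [0, 0, 0.01, -0.05, 0.01, 0.01, 0.8]
    - [0, 0, 0.02, -0.1, 0.02, 0.03, 0.8]
    - [0, 0, 0.025, -0.15, 0.03, 0.06, 0.8]
    - [0, 0, 0.025, -0.19, 0.038, 0.08, 0.8]
    - [0, 0, 0.025, -0.207, 0.042, 0.09, 0.8]
    - [0, 0, 0.025, -0.207, 0.042, 0.09, 0.8]
    - [0, 0, 0.025, -0.207, 0.042, 0.09, 0.8]

```text
t: 16.62
ee_pos: [0.5932, -0.2197, 0.2047]
tool_rot: [[0.23, 0.973, 0.001], [0.973, -0.23, 0.0], [0.0, 0.001, -1.0]]
force: [0.1, -0.4, 0.1]
gripper_width: 0.0744
finger_force: 0.0
```

Run:
```python
from h import *
s=st();im=eyes.grab_frame('wrist');save('w7.png',im)
for r in mark_of('wrist','fan_center'): print(r['p'],w('wrist',r['position'],s))
for r in regions_of('wrist','fan_center'): print(r['p'],r['region'].sum(),rect('wrist',r['region'],.02,s),im[r['region']].mean(0).round())
go((.589,-.251,.0,-13))
```

```text
t 16.62 pos [ 0.5932 -0.2197  0.2047] yaw -13.27 w 0.0744002383521935 F [ 0.1 -0.4  0.1]
0.89 [ 0.58799152 -0.2526051   0.01040707]
0.98 2152 ((590.962646484375, -245.6195068359375), (56.68700408935547, 51.83433532714844), 76.71693420410156) [92. 89. 27.]
delta [0.0018, 0.0001, -0.0044, -0.0312, 0.0026, 0.2049]
```

Call:
carry_out:
  deltas:
    - [0, 0, 0, -0.029, 0.003, 0.05, 0.8]
    - [0, 0, 0, -0.029, 0.003, 0.1, 0.8]
    - [0, 0, 0, -0.029, 0.003, 0.14, 0.8]
    - [0, 0, 0, -0.029, 0.003, 0.165, 0.8]
    - [0, 0, 0, -0.029, 0.003, 0.178, 0.8]
    - [0, 0, 0, -0.029, 0.003, 0.178, 0.8]
    - [0, 0, 0, -0.029, 0.003, 0.178, 0.8]

```text
t: 17.65
ee_pos: [0.5899, -0.2504, 0.0275]
tool_rot: [[0.231, 0.973, 0.002], [0.973, -0.231, -0.001], [-0.001, 0.003, -1.0]]
force: [0.7, 0.1, 0.9]
gripper_width: 0.0744
finger_force: 0.0
```

Run:
```python
from h import *
s=st();go((.5895,-.249,.0215,-13.2))
```

```text
t 17.65 pos [ 0.5899 -0.2504  0.0275] yaw -13.33 w 0.074369961444623 F [0.7 0.1 0.9]
delta [0.0026, 0.0006, -0.0023, 0.0012, -0.0008, 0.006]
```

Call:
carry_out:
  deltas:
    - [0, 0, 0, 0.001, 0, 0.006, 0.8]
    - [0, 0, 0, 0.001, 0, 0.006, 0.8]
    - [0, 0, 0, 0.001, 0, 0.006, 0.3]
    - [0, 0, 0, 0.001, 0, 0.006, 0.3]
    - [0, 0, 0, 0.001, 0, 0.006, 0.3]
    - [0, 0, 0, 0.001, 0, 0.006, 0.3]
    - [0, 0, 0, 0.001, 0, 0.006, 0.3]

```text
t: 18.52
ee_pos: [0.589, -0.2491, 0.0197]
tool_rot: [[0.231, 0.973, 0.0], [0.973, -0.231, -0.0], [-0.0, 0.0, -1.0]]
force: [-0.1, -0.9, 1.1]
gripper_width: 0.0496
finger_force: 30.0
```

Run:
```python
from h import *
s=st();print(s['finger_force']);go((.6077,.0,.3,-11.95),(.6077,.1035,.18,-11.95))
```

```text
t 18.52 pos [ 0.589  -0.2491  0.0197] yaw -13.35 w 0.049583991794218116 F [-0.1 -0.9  1.1]
30.000058114528656
delta [0.0001, 0.0001, -0.0245, 0.2467, -0.0393, -0.2803]
delta [0.0001, 0.0001, -0.0245, 0.3474, -0.0632, -0.1603]
```

Call:
carry_out:
  deltas:
    - [0, 0, 0, 0, 0, -0.04, 0.3]
    - [0, 0, -0.005, 0.02, -0.003, -0.1, 0.3]
    - [0, 0, -0.01, 0.07, -0.01, -0.14, 0.3]
    - [0, 0, -0.02, 0.12, -0.02, -0.16, 0.3]
    - [0, 0, -0.024, 0.17, -0.03, -0.16, 0.3]
    - [0, 0, -0.024, 0.22, -0.04, -0.16, 0.3]
    - [0, 0, -0.024, 0.27, -0.05, -0.16, 0.3]
    - [0, 0, -0.024, 0.32, -0.058, -0.16, 0.3]
    - [0, 0, -0.024, 0.345, -0.063, -0.16, 0.3]
    - [0, 0, -0.024, 0.347, -0.063, -0.16, 0.3]

```text
t: 19.77
ee_pos: [0.6074, 0.105, 0.1794]
tool_rot: [[0.205, 0.979, -0.0], [0.979, -0.205, 0.0], [0.0, -0.0, -1.0]]
force: [0.0, -0.5, -0.3]
gripper_width: 0.0497
finger_force: 30.0
```

Run:
```python
from h import *
s=st();print(s['finger_force']);go((.6077,.1035,.067,-11.95))
```

```text
t 19.77 pos [0.6074 0.105  0.1794] yaw -11.81 w 0.049708116051084564 F [ 0.  -0.5 -0.3]
29.999920427799225
delta [-0.0004, -0.0001, 0.0024, -0.0015, 0.0006, 0.1124]
```

Call:
carry_out:
  deltas:
    - [0, 0, 0.002, -0.001, 0, 0.04, 0.3]
    - [0, 0, 0.002, -0.001, 0, 0.07, 0.3]
    - [0, 0, 0.002, -0.001, 0, 0.09, 0.3]
    - [0, 0, 0.002, -0.001, 0, 0.103, 0.3]
    - [0, 0, 0.002, -0.001, 0, 0.109, 0.3]
    - [0, 0, 0.002, -0.001, 0, 0.109, 0.3]
    - [0, 0, 0.002, -0.001, 0, 0.109, 0.3]

```text
t: 20.65
ee_pos: [0.6084, 0.1022, 0.0718]
tool_rot: [[0.209, 0.978, 0.002], [0.978, -0.209, 0.0], [0.001, 0.002, -1.0]]
force: [0.0, 0.2, 0.2]
gripper_width: 0.0497
finger_force: 30.0
```

Run:
```python
from h import *
s=st();go((.6077,.1035,.067,-11.95))
```

```text
t 20.65 pos [0.6084 0.1022 0.0718] yaw -12.09 w 0.04967560659667484 F [0.  0.2 0.2]
delta [0.0017, -0.0005, -0.0024, 0.0011, -0.0009, 0.0048]
```

Call:
carry_out:
  deltas:
    - [0, 0, 0, 0.001, -0.001, 0.003, 0.3]
    - [0, 0, 0, 0.001, -0.001, 0.005, 0.3]
    - [0, 0, 0, 0.001, -0.001, 0.005, 0.3]
    - [0, 0, 0, 0.001, -0.001, 0.005, 0.61]
    - [0, 0, 0, 0.001, -0.001, 0.005, 0.61]
    - [0, 0, 0, 0.001, -0.001, 0.005, 0.61]
    - [0, 0, 0, 0.001, -0.001, 0.005, 0.61]

```text
t: 21.52
ee_pos: [0.6068, 0.1033, 0.0656]
tool_rot: [[0.209, 0.978, -0.0], [0.978, -0.209, -0.0], [-0.0, -0.0, -1.0]]
force: [0.2, 0.6, 0.1]
gripper_width: 0.0567
finger_force: 0.0
```

Run:
```python
from h import *
s=st()
```

```text
t 21.52 pos [0.6068 0.1033 0.0656] yaw -12.09 w 0.056746837069086196 F [0.2 0.6 0.1]
```

Call:
carry_out:
  deltas:
    - [0, 0, 0, 0, 0, -0.02, 0.61]
    - [0, 0, 0, 0, 0, -0.05, 0.61]
    - [0, 0, 0, 0, 0, -0.1, 0.61]
    - [0, 0, 0, 0, 0, -0.16, 0.61]
    - [0, 0, 0, -0.04, 0, -0.21, 0.61]
    - [0, 0, 0, -0.08, 0, -0.23, 0.61]
    - [0, 0, 0, -0.08, 0, -0.23, 0.61]
    - [0, 0, 0, -0.08, 0, -0.23, 0.61]

```text
t: 22.52
ee_pos: [0.5899, 0.0254, 0.2961]
tool_rot: [[0.21, 0.978, 0.001], [0.978, -0.21, 0.0], [0.001, 0.0, -1.0]]
force: [1.2, -0.0, -0.3]
gripper_width: 0.0565
finger_force: 0.0
```

Run:
```python
from h import *
s=st();im=eyes.grab_frame('wrist');save('w8.png',im)
for r in mark_of('wrist','fan_center')[:2]: print(r['p'],w('wrist',r['position'],s))
```

```text
t 22.52 pos [0.5899 0.0254 0.2961] yaw -12.12 w 0.056536812892758664 F [ 1.2 -0.  -0.3]
0.71 [0.6046721  0.10100558 0.05695028]
```

View pics/w8.png

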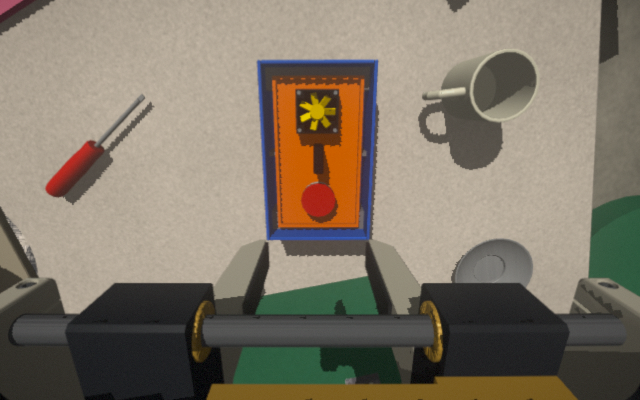

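The yellow fan lies flat in the tray's compartment (318,111) with the tray level, and the robot is clear.

```bash
python3 -c "
from plant import job
print(job.hand_in())"
```

```text
the job is handed in; nothing more can be done
None
```

The box is packed and handed in at about 22.5 s: the last wrist picture showed the tray level and the yellow fan flat in its compartment, and an earlier one showed the silver heat sink flat in its cavity; `job.hand_in()` returned no verdict.

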